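# Isolate the centrifuge and hold its lid for inspection

### The arm

A 7-joint arm with a two-finger parallel gripper is mounted at the origin on the work surface. World frame = base frame: x ahead of the robot, y to its left, z up, the work surface at z = 0. Lengths are in m, angles in rad, forces in N, time in s.
With the tool pointing down it reaches from about 0.425 to 0.875 m from the base axis. Payload 4.7 kg.
Tool frame: the origin (TCP) lies at the very end of the fingers, on their centre line; the grasp point (between the pads) lies 19 mm behind it; x points along the fingers, z is the direction in which the jaws open and shut, and the axes are right-handed (so a half turn about x gives the same grasp; the last joint's range is limited). The gripper opens to 87 mm and grips with 3 to 60 N. Pads are 19 mm wide; open, the fingers measure 117 mm over their backs; the gripper's body (75 mm by 190 mm) begins 51 mm behind the grasp point.
Start: joints at [-1.101, 0.321, -0.07, 1.45, 0.023, 1.371, -0.057], TCP at [0.286, 0.584, 0.223] pointing down, gripper open.
Joint ranges: [-2.86, 2.86], [-0.3, 2.09], [-1.38, 1.24], [0.06, 2.45], [-1.56, 4.7], [0.09, 2.05], [-2.69, 2.69]. Speed limits (rad/s): [2.57, 2.57, 3.14, 3.14, 3.14, 3.14, 3.14].

### API

Orientations are given as a rotation vector (axis times angle).
In Python, from bench import telemetry, viewer, workorder gives the robot as it stands.
- The arm moves only by the shell command python3 -m creep 'ROWS' [FORCE]. ROWS is JSON, a list of rows, each an object of numbers: "fingers": the opening, from 0 (shut) to 1 (fully open); "x", "y", "z": the shift along the tool's x, y, z in units of 40 mm (1.0 is 40 mm); "twist": the turn about the tool's x in units of 5 degrees (1.0 is 5 degrees). In form: [{"fingers": .., "x": .., "y": .., "z": .., "twist": ..}, ...]. A call has 1 to 20 rows; each row is the pose to reach, as a shift and turn from the pose commanded when the call began, along the tool's axes at that moment; what a row does not reach only later rows make up. A row lasts 1/12 s, in which the tool goes at most 41.7 mm and 7.16 degrees, less where a joint would pass 70% of its speed; a pose out of reach is approached as far as the arm can. A call with a gripper value outside its range is refused whole. The fingers move at their own pace and stop on an object; FORCE is the grip in N (left out, the last holds). Time passes only in rows, so rows that repeat a pose let the fingers close. It gives the time, the measured TCP pose, the force and the opening at its end, in the units of the state.
- telemetry.get_state(): the state, without advancing time (a new reading comes with each control period).
- viewer.get_image(name): name is "scene" or "top" or "wrist"; returns a dict with "pixels" (384x512x3 uint8, red, green, blue), "z_map" (384x512 float32, m along the optical axis (not along the pixel's ray), 0 where there is no reading), "K" (3x3 intrinsics, pixels), "dist_coeffs" ([k1, k2, p1, p2, k3] as OpenCV has them; the pictures are not rectified), "xyz" and "attitude" of the camera in the world. Camera axes: x right, y up, looking along -z (the intrinsics and any distortion apply to the point x, -y, -z); pixel columns grow to the right and rows downward; lengths in m; the calibration is good to about 2 mm. A picture is of the moment at which its call begins.
- workorder.close_job(): hands the job in, once; it reports no verdict.
The state is a dict: "time": time; "joint_positions": joint angles; "qd": joint speeds; "joint_torque": joint torques, N m; "position": TCP position; "tool_rot": TCP orientation; "ft_force": force on the tool from outside, world axes, zero at the start; "torque": the same for the moment, N m; "grip_width": opening from 0.0 (shut) to 1.0 (fully open).
Only numpy, scipy, OpenCV 4.12 (cv2) and the standard library are available. Lean on these libraries where they do the work, as an engineer would, in place of code of your own. Each camera call takes 0.05 s, during which the arm holds its last target.

### The job

Switch the benchtop centrifuge off at the red rotary handle of the bench isolator (turn it anticlockwise, seen from above, from its red mark fully round to its green mark), and only then raise the centrifuge's blue lid by its black bar handle. The lid's prop has failed and it falls shut, so finish with the gripper still on the bar handle, holding the lid still at 40 degrees open (within 5 degrees) so that a colleague can inspect the rotor: do not let go at the end. Leave the tube rack, the specimen cup and the black bottle alone.

Things in the scene. Friction and masses are not known exactly. Their poses are not given: they have to be found in the camera images.
- centrifuge: fixed white benchtop centrifuge, 250 (x) x 240 (y) x 130 mm high, open chamber with an aluminium rotor under the lid; origin at the centre of its underside on the bench, z up, its own -x axis is its front and points roughly to the robot (yaw within 0.25 rad)
- lid_angle (a joint): opening angle of the lid in rad: 0 closed and level, grows as the front edge rises, stop at 1.35; 40 degrees is 0.698. The lid (blue frame with clear window, 195 mm from hinge to front edge, 220 mm wide, 18 mm thick, about 0.7 kg in all, unknown within 30 %) turns freely about the hinge along the centrifuge's y axis at its far side and always falls shut when let go
- lid_hinge (a point): point on the hinge axis at the lid's middle, at the lid's underside; fixed at 90 mm along the centrifuge's +x from its centre and 131 mm above the bench
- lid_handle (a point): centre of the bar handle's grip, moves with the lid: with the lid closed it is 240 mm towards the centrifuge's front (-x) from the hinge point and 40 mm above it, i.e. 171 mm above the bench, 45 mm in front of the lid's front edge and 22 mm above the lid's top
- lid: the lid; its handle is a black round bar handle, 12 mm thick, straight grip 120 mm long along the centrifuge's y axis, joined to the lid's front edge by a sloping leg at each end; nothing lies under the bar's middle within 35 mm. A round bar, it can turn in the grip as the lid swings. The origin of this body is the hinge point; its x and z axes turn with the lid
- isolator: fixed grey isolator box, 100 x 100 x 55 mm high, yellow top plate; it stands to the left or the right of the centrifuge. Origin at the centre of its underside on the bench. The red ON mark lies at its +x edge, the green OFF mark at its +y edge
- switch (a joint): angle of the red isolator handle in rad: 0 = ON (start), 1.571 = OFF (both end stops), grows anticlockwise seen from above about the vertical axis through the box's centre. Over-centre detents pull it to the nearer end; turning takes at most about 0.15 N m; the handle is off beyond 1.3 rad
- switch_grip (a point): point on the turning axis at the height to grip, 86 mm above the bench; its x axis lies along the grip and turns with it. The red grip is an upright bar 52 mm long, 14 mm thick, from 65 to 98 mm above the bench, over a disc of 52 mm diameter whose top is 65 mm above the bench; a white line marks the end that points at the red or green mark. At ON the grip lies along the box's x axis, at OFF along its y axis
- rack: loose blue test-tube rack, 90 (x) x 150 (y) x 60 mm, tubes standing up to 95 mm; origin at the centre of its underside; bystander on the other side of the centrifuge from the isolator
- cup: loose specimen cup with green lid, 64 mm diameter, 69 mm high, origin at the centre of its underside; bystander in front of the centrifuge
- bottle: loose black bottle, 54 mm diameter, 110 mm high, origin at the centre of its underside; bystander in front of the centrifuge
There are look-alikes about, which are no part of the job. What is meant by the isolator is not orange or turquoise, and is the larger of those in its own colour.

How it is judged:
On the way, in this order (a step that is already met when the one before it is completed fails the run):
1. the isolator handle is turned to OFF (value of joint switch above 1.3 rad and value of joint lid_angle below 0.1 rad), for 0.2 s.
2. the lid is raised to 40 degrees by its bar handle (value of joint lid_angle between 0.593 and 0.803 rad and contact force between the fingers and lid above 0.7 N and distance between the grasp point and lid_handle below 0.065 m), for 0.3 s.
At the end, for the whole second after the job is handed in: Isolator off (beyond 1.3 rad); lid still (under 0.1 rad/s) at 40 degrees +-6 (0.593 to 0.803 rad), carried by the fingers (over 0.7 N) at its bar handle (grasp point within 65 mm of its centre) and nothing else; rack, cup and bottle within 30 mm of where they stood (all of step 2 and value of joint switch above 1.3 rad and velocity of joint lid_angle between -0.1 and 0.1 rad/s and contact force between centrifuge and rack below 0.3 N and contact force between centrifuge and cup below 0.3 N and contact force between centrifuge and bottle below 0.3 N and distance of each of rack, cup, bottle from where it was at the start of the episode below 0.03 m); the arm keeps its last pose, push and grip.
It fails at once if the lid is raised while the isolator is not off (value of joint lid_angle above 0.15 rad and value of joint switch below 1.2 rad).
It fails at once if the rack, cup or bottle is pushed away or knocked over (distance of any of rack, cup, bottle from where it was at the start of the episode above 0.03 m or angle between any of rack, cup, bottle's own z axis and vertical above 0.4 rad).
It also fails if it takes over 58 s, if anything falls off the work surface, if the arm or the gripper's body presses on something with over 40 N, if the wrist force passes 120 N, or if a joint passes its speed limit or range.

## Working session

There is one attempt and no reset: what is moved stays moved. The work goes in short steps, Python scripts to look and compute and a shell command to move; the robot and the scene stay as the last step left them, time stands still between calls to the robot, and variables do not carry over. Pictures are saved under pics/ and viewed, and the job is handed in when it is done.

```bash
ls; mkdir -p pics; cat > h.py <<'E'
import numpy as np, cv2
from scipy.spatial.transform import Rotation as R
from bench import telemetry, viewer, workorder
def grab(n,tag):
    d=viewer.get_image(n); cv2.imwrite(f'pics/{tag}.png',np.ascontiguousarray(d['pixels'][:,:,::-1])); np.save(f'pics/{tag}.npy',d,allow_pickle=True); return d
def load(tag): return np.load(f'pics/{tag}.npy',allow_pickle=True).item()
def rot(d):
    a=np.array(d['attitude'],float)
    return a if a.shape==(3,3) else R.from_rotvec(a).as_matrix()
def rays(d,uv):
    u=cv2.undistortPoints(np.array(uv,float).reshape(-1,1,2),np.array(d['K']),np.array(d['dist_coeffs'])).reshape(-1,2)
    return np.c_[u[:,0],-u[:,1],-np.ones(len(u))]@rot(d).T
def onplane(d,uv,z):
    r=rays(d,uv); o=np.array(d['xyz']); return o+r*((z-o[2])/r[:,2])[:,None]
def depthpts(d,uv):
    uv=np.array(uv).reshape(-1,2); r=rays(d,uv); zz=np.array([d['z_map'][int(v),int(u)] for u,v in uv]); return np.array(d['xyz'])+r*zz[:,None]
E
python3 - <<'E'
from h import *
s=telemetry.get_state()
for k in s: print(k,np.round(s[k],3))
for n in ['scene','top','wrist']:
    d=grab(n,n+'0'); print(n,d['xyz'],d['attitude'],np.array(d['K']).tolist(),d['dist_coeffs'])
a=[cv2.imread(f'pics/{n}0.png') for n in ['scene','top','wrist']]
E
```

```text
pics
time 0.0
joint_positions [-1.101  0.322 -0.07   1.452  0.023  1.371 -0.057]
qd [-0.    -0.001  0.    -0.001 -0.    -0.001 -0.   ]
joint_torque [ 0.0000e+00 -4.9129e+01 -4.0400e-01 -3.1253e+01 -6.4000e-02  4.4000e-02
  0.0000e+00]
position [0.286 0.583 0.221]
tool_rot [-0.868  1.393  0.867]
ft_force [-0.534  0.177  0.244]
torque [ 0.011  0.038 -0.062]
grip_width 1.002
scene [ 1.02154207 -0.69790253  0.72747759] [0.9581392  0.27240539 0.5213811 ] [[410.72277780882, 0.0, 251.33295515768916], [0.0, 410.72277780882, 193.04084716824318], [0.0, 0.0, 1.0]] [-0.10696628  0.          0.          0.          0.        ]
top [0.39772923 0.06204037 1.3802276 ] [ 0.10305522 -0.09722198 -1.59858245] [[446.6016365655939, 0.0, 249.37989384961972], [0.0, 446.6016365655939, 196.53217959518582], [0.0, 0.0, 1.0]] [-0.11009795  0.          0.          0.          0.        ]
wrist [0.21910717 0.61634569 0.38336099] [-0.24825548 -0.15315939  1.10763907] [[330.0220627253388, 0.0, 251.44399131671238], [0.0, 330.0220627253388, 190.18508312154285], [0.0, 0.0, 1.0]] [-0.09550379  0.          0.          0.          0.        ]
```

View pics/scene0.png

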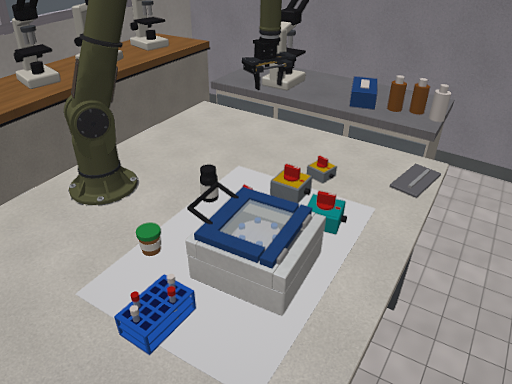

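View pics/top0.png

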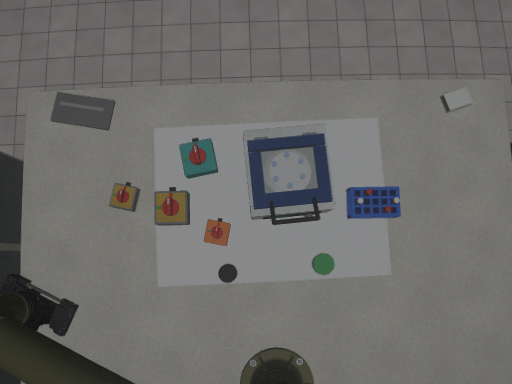

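View pics/wrist0.png

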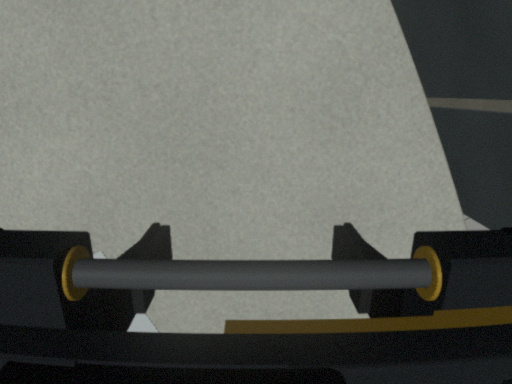

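Isolator candidates in the top view: large yellow (171,208), small yellow (124,197), turquoise (199,157) and orange (217,232). By the description it is the larger yellow one at (171,208). The bar handle is at (295,213), the bottle at (228,273), the cup at (323,264) and the rack at (374,202).

```bash
python3 - <<'E'
from h import *
d=load('top0'); im=np.ascontiguousarray(d['pixels'][:,:,::-1])
c=cv2.resize(im[140:260,100:240],None,fx=5,fy=5,interpolation=cv2.INTER_CUBIC); cv2.imwrite('pics/crop_iso.png',c)
c=cv2.resize(im[110:240,230:350],None,fx=4.5,fy=4.5,interpolation=cv2.INTER_CUBIC); cv2.imwrite('pics/crop_cf.png',c)
hsv=cv2.cvtColor(im,cv2.COLOR_BGR2HSV)
def comps(n,m,z,minA=30):
    k,l,st,ce=cv2.connectedComponentsWithStats(m.astype(np.uint8))
    for i in range(1,k):
        if st[i,4]<minA: continue
        cn=cv2.findContours((l==i).astype(np.uint8),0,2)[0][0]
        b=cv2.boxPoints(cv2.minAreaRect(cn)); P=onplane(d,b,z)
        print(n,ce[i].round(1),st[i,4],'ctr',onplane(d,[ce[i]],z)[0].round(4),'sides',np.linalg.norm(P[1]-P[0]).round(3),np.linalg.norm(P[2]-P[1]).round(3),'rect mid',P.mean(0).round(4),'ang',np.degrees(np.arctan2(*(P[1]-P[0])[1::-1])).round(1))
H,S,V=[hsv[...,i].astype(int) for i in range(3)]
comps('yellow',(H>18)&(H<32)&(S>120)&(V>80),.055)
comps('red',((H<6)|(H>174))&(S>150)&(V>80),.09)
comps('green',(H>50)&(H<75)&(S>100)&(V>50),.069)
comps('blue',(H>100)&(H<125)&(S>130)&(V>40),.149,100)
for p,z in [((171,208),.098),((171,190),.055),((228,273),.11),((295,213),.171)]: print(p,depthpts(d,[p])[0].round(4))
E
```

```text
yellow [117.7 188.1] 48 ctr [0.6049 0.463  0.055 ] sides 0.033 0.019 rect mid [0.606  0.4636 0.055 ] ang -51.3
yellow [124.6 199. ] 197 ctr [0.5711 0.4414 0.055 ] sides 0.063 0.061 rect mid [0.5797 0.447  0.055 ] ang -13.8
yellow [161.3 197.9] 109 ctr [0.5708 0.3293 0.055 ] sides 0.033 0.039 rect mid [0.566  0.3257 0.055 ] ang -91.8
yellow [173.9 210.3] 406 ctr [0.5323 0.2913 0.055 ] sides 0.082 0.084 rect mid [0.5427 0.3017 0.055 ] ang -91.8
red [125.4 196.7] 31 ctr [0.573 0.429 0.09 ] sides 0.028 0.012 rect mid [0.5728 0.4278 0.09  ] ang -13.9
red [175.  206.8] 45 ctr [0.5388 0.2821 0.09  ] sides 0.015 0.041 rect mid [0.5384 0.2806 0.09  ] ang -91.7
green [323.2 263.4] 313 ctr [ 0.3619 -0.1451  0.069 ] sides 0.056 0.055 rect mid [ 0.3618 -0.1459  0.069 ] ang -92.0
blue [371.9 202.5] 938 ctr [ 0.5277 -0.2774  0.149 ] sides 0.148 0.085 rect mid [ 0.5292 -0.2811  0.149 ] ang -91.7
(171, 208) [0.5364 0.2949 0.084 ]
(171, 190) [0.5974 0.3038 0.0322]
(228, 273) [0.3448 0.131  0.1099]
(295, 213) [ 0.5096 -0.0657  0.0983]
```

View pics/crop_iso.png

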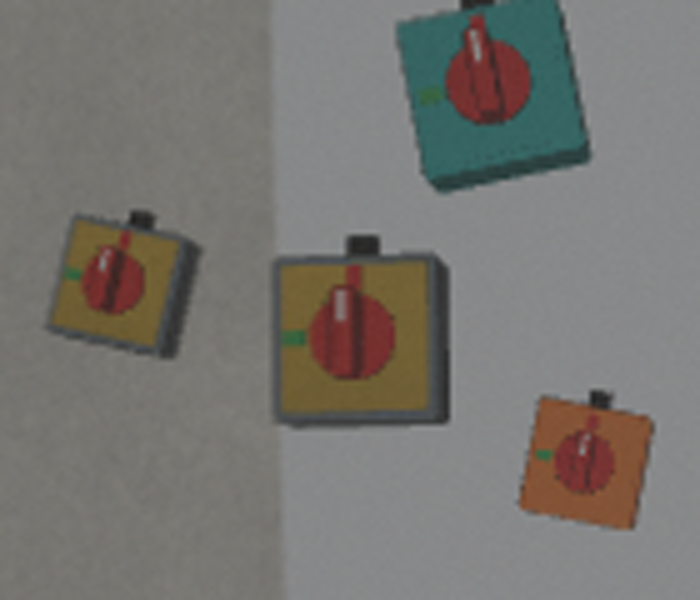

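View pics/crop_cf.png

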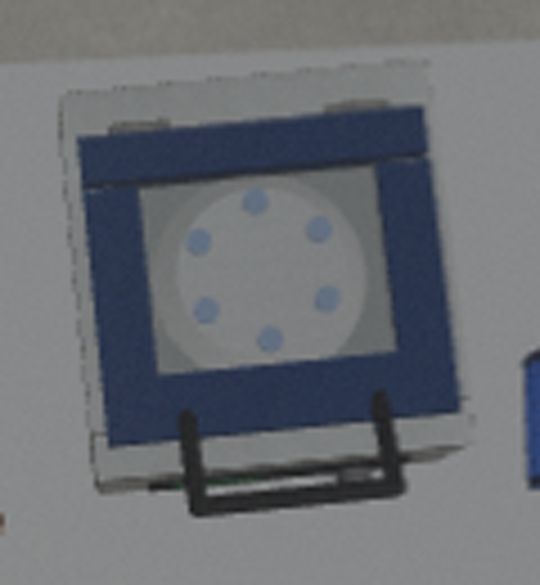

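The crop confirms the choice: (171,208) is the larger grey box with a yellow top. Its grip's white line points at the red mark (far side), and the green mark is to its left (+y). The bar runs from about (273,222) to (320,218) in the image.

```bash
python3 - <<'E'
from h import *
d=load('top0'); im=np.ascontiguousarray(d['pixels'][:,:,::-1])
hsv=cv2.cvtColor(im,cv2.COLOR_BGR2HSV);H,S,V=[hsv[...,i].astype(int) for i in range(3)]
def box(m,roi,z,n):
    x0,y0,x1,y1=roi; k=np.zeros_like(m,bool);k[y0:y1,x0:x1]=m[y0:y1,x0:x1]
    pts=np.argwhere(k)[:,::-1].astype(np.float32)
    hull=cv2.convexHull(pts); r=cv2.minAreaRect(hull); P=onplane(d,cv2.boxPoints(r),z)
    print(n,len(pts),np.round(r[0],1),'mid',P.mean(0).round(4),'sides',np.linalg.norm(P[1]-P[0]).round(4),np.linalg.norm(P[2]-P[1]).round(4),'dirs deg',np.degrees(np.arctan2(*(P[1]-P[0])[1::-1])).round(1),np.degrees(np.arctan2(*(P[2]-P[1])[1::-1])).round(1))
    return k
box((H>15)&(H<35)&(S>90),(150,185,195,230),.055,'yellow plate')
k=box(((H<8)|(H>172))&(S>110),(158,197,185,217),.065,'red disc')
box(((H<8)|(H>172))&(S>110),(158,185,185,197),.055,'red mark')
box((H>100)&(H<128)&(S>90)&(V>40),(240,120,340,216),.149,'lid')
m=(V<70)&(S<90)
k=np.zeros_like(m);k[200:228,262:328]=m[200:228,262:328]
print(np.where(k)[0].min())
vis=im.copy();vis[k]=(0,0,255);cv2.imwrite('pics/bar.png',cv2.resize(vis[190:240,250:340],None,fx=8,fy=8,interpolation=0))
print(V[200:228,285])
print(depthpts(d,[(171,213),(165,190+10),(280,140),(296,221),(296,220),(272,216),(272.,222),(296,219)]).round(4))
E
```

```text
yellow plate 540 [170. 207.] mid [0.5428 0.3032 0.055 ] sides 0.0849 0.0842 dirs deg -91.8 179.3
red disc 206 [169.9 206.6] mid [0.5429 0.3015 0.065 ] sides 0.0493 0.0503 dirs deg -37.8 -128.2
red mark 12 [170.  194.5] mid [0.5804 0.3028 0.055 ] sides 0.0061 0.0091 dirs deg -91.8 179.6
lid 2753 [289.2 170.7] mid [ 0.6256 -0.0499  0.149 ] sides 0.221 0.1947 dirs deg -85.8 -177.5
200
[ 76  76  77  76  76  71  92 122 123 123 124 125 127 106  72  44  70 102
 136  77  41  43  43  59 136 136 138 137]
[[ 0.5217  0.2949  0.0845]
 [ 0.5634  0.3168  0.0617]
 [ 0.7139 -0.0273  0.1476]
 [ 0.4808 -0.0594  0.1794]
 [ 0.4836 -0.0595  0.1791]
 [ 0.4971  0.0044  0.1707]
 [ 0.4806  0.0051  0.1726]
 [ 0.4864 -0.0598  0.177 ]]
```

View pics/bar.png

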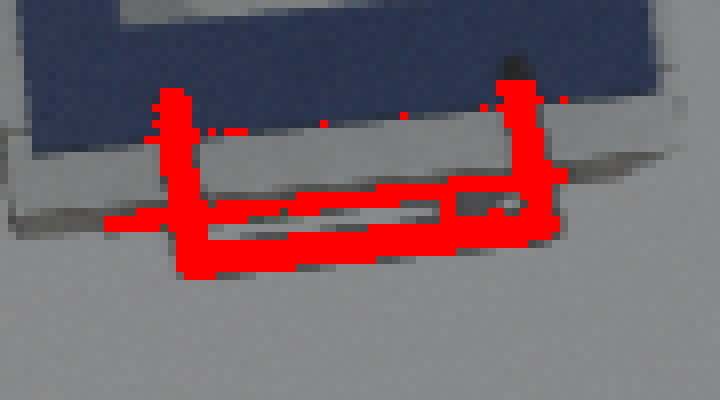

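```bash
python3 - <<'E'
from h import *
d=load('top0')
e=onplane(d,[(250+190/8-.5,190+259/8-.5),(250+545/8-.5,190+226/8-.5)],.171)
print('bar ends',e.round(4),'len',np.linalg.norm(e[1]-e[0]),'mid',e.mean(0).round(4),'dir',np.degrees(np.arctan2(*(e[0]-e[1])[1::-1])))
c=np.array([.6256,-.0499]); v=c-e.mean(0)[:2]; print('bar->lid centre',np.linalg.norm(v),np.degrees(np.arctan2(v[1],v[0])))
s=telemetry.get_state(); r=R.from_rotvec(s['tool_rot']).as_matrix(); print(r.round(3), 'jaw az',np.degrees(np.arctan2(r[1,2],r[0,2])))
# what twist rows move: to isolator: jaw along +-y rel isolator
p=s['position']; t=np.array([.543,.302,.086]); print('shift tool units', (r.T@(t+[0,0,.08-.019]-p)/.04).round(2))
E
```

```text
bar ends [[ 0.481   0.0016  0.171 ]
 [ 0.4884 -0.1195  0.171 ]] len 0.12131691396760393 mid [ 0.4847 -0.059   0.171 ] dir 93.50815881984822
bar->lid centre 0.14121554743125164 3.676301961135757
[[-0.001 -0.898  0.44 ]
 [-0.001  0.44   0.898]
 [-1.    -0.    -0.001]] jaw az 63.88593003323363
shift tool units [ 1.87 -8.86 -3.48]
```

The bar checks out: length 121 mm, height 0.17, and 141 mm from the lid centre (142.5 expected). The centrifuge yaw is about 3.6°. The isolator axis is at about (0.543, 0.302). I'll turn the jaws clockwise to −91°, which leaves joint 7 room for the anticlockwise turn.

```bash
python3 -m creep '[{"fingers":1,"x":0,"y":-0.45,"z":-0.17,"twist":1.3},{"fingers":1,"x":0,"y":-0.9,"z":-0.35,"twist":2.6},{"fingers":1,"x":0,"y":-1.35,"z":-0.52,"twist":3.9},{"fingers":1,"x":0,"y":-1.8,"z":-0.7,"twist":5.2},{"fingers":1,"x":0,"y":-2.25,"z":-0.87,"twist":6.5},{"fingers":1,"x":0,"y":-2.7,"z":-1.05,"twist":7.8},{"fingers":1,"x":0,"y":-3.15,"z":-1.22,"twist":9.1},{"fingers":1,"x":0,"y":-3.6,"z":-1.4,"twist":10.4},{"fingers":1,"x":0,"y":-4.05,"z":-1.57,"twist":11.7},{"fingers":1,"x":0,"y":-4.5,"z":-1.75,"twist":13},{"fingers":1,"x":0,"y":-4.95,"z":-1.92,"twist":14.3},{"fingers":1,"x":0,"y":-5.4,"z":-2.1,"twist":15.6},{"fingers":1,"x":0,"y":-5.85,"z":-2.27,"twist":16.9},{"fingers":1,"x":0,"y":-6.3,"z":-2.45,"twist":18.2},{"fingers":1,"x":0,"y":-6.75,"z":-2.62,"twist":19.5},{"fingers":1,"x":0,"y":-7.2,"z":-2.8,"twist":20.8},{"fingers":1,"x":0,"y":-7.65,"z":-3,"twist":22.1},{"fingers":1,"x":0,"y":-8.1,"z":-3.2,"twist":23.4},{"fingers":1,"x":0,"y":-8.5,"z":-3.35,"twist":24.7},{"fingers":1,"x":0,"y":-8.86,"z":-3.48,"twist":26}]' && python3 -m creep '[{"fingers":1,"x":0,"y":0,"z":0,"twist":1.2},{"fingers":1,"x":0,"y":0,"z":0,"twist":2.4},{"fingers":1,"x":0,"y":0,"z":0,"twist":3.6},{"fingers":1,"x":0,"y":0,"z":0,"twist":5},{"fingers":1,"x":0,"y":0,"z":0,"twist":5},{"fingers":1,"x":0,"y":0,"z":0,"twist":5}]'
python3 - <<'E'
from h import *
s=telemetry.get_state(); print(s['time'],np.round(s['joint_positions'],2),s['position']); r=R.from_rotvec(s['tool_rot']).as_matrix(); print(r.round(3))
d=grab('wrist','wrist1'); grab('top','top1'); print(d['xyz'])
p=depthpts(d,[(251,190)]);print(p)
E
```

```text
time: 1.82
position: [0.5438, 0.3012, 0.2223]
tool_rot: [0.901, 1.376, -0.902]
ft_force: [-0.1, -0.2, -0.6]
grip_width: 0.998
time: 2.32
position: [0.5429, 0.3026, 0.2223]
tool_rot: [1.221, 1.202, -1.221]
ft_force: [-0.9, 0.8, 0.5]
grip_width: 1.0
2.3167 [-0.91  0.27  0.44  1.54 -0.12  1.35 -2.05] [0.54291425 0.30264748 0.22228589]
[[-0.     1.    -0.016]
 [-0.    -0.016 -1.   ]
 [-1.    -0.     0.   ]]
[0.6182212  0.30146446 0.38404558]
[[0.53694915 0.30322189 0.09818907]]
```

View pics/wrist1.png

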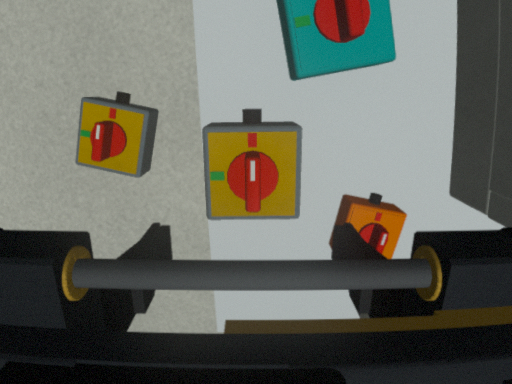

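The wrist view shows the chosen isolator (grey, yellow top) at (252,175), its grip vertical in the image with the white line towards the red mark at (252,139). I'll measure it again from this view.

```bash
python3 - <<'E'
from h import *
d=load('wrist1'); im=np.ascontiguousarray(d['pixels'][:,:,::-1])
hsv=cv2.cvtColor(im,cv2.COLOR_BGR2HSV);H,S,V=[hsv[...,i].astype(int) for i in range(3)]
def box(m,roi,z,n):
    x0,y0,x1,y1=roi; k=np.zeros_like(m,bool);k[y0:y1,x0:x1]=m[y0:y1,x0:x1]
    pts=np.argwhere(k)[:,::-1].astype(np.float32); r=cv2.minAreaRect(cv2.convexHull(pts)); P=onplane(d,cv2.boxPoints(r),z)
    print(n,len(pts),np.round(r[0],1),'mid',P.mean(0).round(4),'sides',np.linalg.norm(P[1]-P[0]).round(4),np.linalg.norm(P[2]-P[1]).round(4),'dirs',np.degrees(np.arctan2(*(P[1]-P[0])[1::-1])).round(1))
box((H>15)&(H<35)&(S>120),(195,120,310,225),.055,'plate')
red=((H<8)|(H>172))&(S>120)
box(red,(215,148,285,215),.065,'disc')
z=d['z_map']; Y,X=np.mgrid[140:220,220:285]; uv=np.c_[X.ravel(),Y.ravel()]
P=depthpts(d,uv); k=(P[:,2]>.09)&(P[:,2]<.105); Q=P[k]; print(k.sum(),Q.min(0),Q.max(0),Q[:,:2].mean(0))
r=cv2.minAreaRect(Q[:,:2].astype(np.float32)*1000);print(r)
q=P[np.abs(P[:,2]-.055)<.004]; print(len(q),q[:,2].mean())
E
```

```text
plate 4784 [252.  173.5] mid [0.5407 0.3022 0.055 ] sides 0.0873 0.0874 dirs -90.9
disc 1966 [250.4 178.4] mid [0.5389 0.3039 0.065 ] sides 0.0556 0.0489 dirs -36.7
872 [0.51482727 0.29478817 0.0902627 ] [0.56686792 0.30897764 0.10057542] [0.54248905 0.3017717 ]
((540.840087890625, 301.8939514160156), (13.85854434967041, 52.03767776489258), 89.46551513671875)
2969 0.05613370498078276
```

```bash
python3 -m creep '[{"fingers":1,"x":0.4,"y":-0.05,"z":0.02,"twist":0},{"fingers":0.8,"x":0.9,"y":-0.05,"z":0.02,"twist":0},{"fingers":0.7,"x":1.4,"y":-0.05,"z":0.02,"twist":0},{"fingers":0.6,"x":1.9,"y":-0.05,"z":0.02,"twist":0},{"fingers":0.6,"x":2.4,"y":-0.05,"z":0.02,"twist":0},{"fingers":0.6,"x":2.8,"y":-0.05,"z":0.02,"twist":0},{"fingers":0.6,"x":3.2,"y":-0.05,"z":0.02,"twist":0},{"fingers":0.6,"x":3.5,"y":-0.05,"z":0.02,"twist":0},{"fingers":0.6,"x":3.65,"y":-0.05,"z":0.02,"twist":0},{"fingers":0.6,"x":3.77,"y":-0.05,"z":0.02,"twist":0},{"fingers":0.6,"x":3.77,"y":-0.05,"z":0.02,"twist":0}]' 25
python3 -m creep '[{"fingers":0.3,"x":0,"y":0,"z":0,"twist":0},{"fingers":0.1,"x":0,"y":0,"z":0,"twist":0},{"fingers":0,"x":0,"y":0,"z":0,"twist":0},{"fingers":0,"x":0,"y":0,"z":0,"twist":0},{"fingers":0,"x":0,"y":0,"z":0,"twist":0},{"fingers":0,"x":0,"y":0,"z":0,"twist":0},{"fingers":0,"x":0,"y":0,"z":0,"twist":0}]' 25
```

```text
time: 3.33
position: [0.5409, 0.3018, 0.0712]
tool_rot: [1.222, 1.2, -1.224]
ft_force: [0.2, 0.1, -0.0]
grip_width: 0.601
time: 3.92
position: [0.5411, 0.3019, 0.0719]
tool_rot: [1.224, 1.2, -1.223]
ft_force: [0.0, -2.5, 1.9]
grip_width: 0.156
```

The opening is 13.6 mm, so it holds the 14 mm grip. Now the anticlockwise turn.

```bash
python3 -m creep '[{"fingers":0,"x":0,"y":0,"z":0,"twist":-1},{"fingers":0,"x":0,"y":0,"z":0,"twist":-2},{"fingers":0,"x":0,"y":0,"z":0,"twist":-3},{"fingers":0,"x":0,"y":0,"z":0,"twist":-4},{"fingers":0,"x":0,"y":0,"z":0,"twist":-5},{"fingers":0,"x":0,"y":0,"z":0,"twist":-6},{"fingers":0,"x":0,"y":0,"z":0,"twist":-7},{"fingers":0,"x":0,"y":0,"z":0,"twist":-8},{"fingers":0,"x":0,"y":0,"z":0,"twist":-9},{"fingers":0,"x":0,"y":0,"z":0,"twist":-10},{"fingers":0,"x":0,"y":0,"z":0,"twist":-11},{"fingers":0,"x":0,"y":0,"z":0,"twist":-12},{"fingers":0,"x":0,"y":0,"z":0,"twist":-13},{"fingers":0,"x":0,"y":0,"z":0,"twist":-14},{"fingers":0,"x":0,"y":0,"z":0,"twist":-15},{"fingers":0,"x":0,"y":0,"z":0,"twist":-16},{"fingers":0,"x":0,"y":0,"z":0,"twist":-17},{"fingers":0,"x":0,"y":0,"z":0,"twist":-18},{"fingers":0,"x":0,"y":0,"z":0,"twist":-18},{"fingers":0,"x":0,"y":0,"z":0,"twist":-18}]' 25
python3 - <<'E'
from h import *
s=telemetry.get_state(); print(np.round(s['joint_positions'],2),s['torque'],s['ft_force']); print(R.from_rotvec(s['tool_rot']).as_matrix().round(3))
E
```

```text
time: 5.58
position: [0.5408, 0.3022, 0.0719]
tool_rot: [0.017, 1.571, -0.016]
ft_force: [-2.2, 0.6, 1.6]
grip_width: 0.158
[-0.68  0.37  0.16  1.71 -0.06  1.07 -0.53] [0.05949088 0.39764021 0.10875141] [-2.1653837   0.59545476  1.60014453]
[[-0.     0.021  1.   ]
 [ 0.     1.    -0.021]
 [-1.     0.    -0.   ]]
```

Jaws are at −1.2°. I'll open, lift and check.

```bash
python3 -m creep '[{"fingers":0.3,"x":0,"y":0,"z":0,"twist":0},{"fingers":0.6,"x":0,"y":0,"z":0,"twist":0},{"fingers":0.6,"x":0,"y":0,"z":0,"twist":0},{"fingers":0.6,"x":0,"y":0,"z":0,"twist":0},{"fingers":0.6,"x":-0.4,"y":0,"z":0,"twist":0},{"fingers":0.6,"x":-0.9,"y":0,"z":0,"twist":0},{"fingers":0.6,"x":-1.5,"y":0,"z":0,"twist":0},{"fingers":0.6,"x":-2.1,"y":0,"z":0,"twist":0},{"fingers":0.6,"x":-2.7,"y":0,"z":0,"twist":0},{"fingers":0.6,"x":-3.3,"y":0,"z":0,"twist":0},{"fingers":0.6,"x":-3.9,"y":0,"z":0,"twist":0},{"fingers":0.6,"x":-4.2,"y":0,"z":0,"twist":0},{"fingers":0.6,"x":-4.2,"y":0,"z":0,"twist":0}]' 25
python3 - <<'E'
from h import *
d=grab('wrist','wrist2');d=grab('scene','scene2')
im=cv2.imread('pics/scene2.png'); cv2.imwrite('pics/s2.png',cv2.resize(im[130:280,170:380],None,fx=3.5,fy=3.5,interpolation=2))
E
```

```text
time: 6.67
position: [0.5427, 0.3026, 0.2432]
tool_rot: [0.018, 1.566, -0.013]
ft_force: [-0.5, -0.2, 0.9]
grip_width: 0.598
```

View pics/wrist2.png

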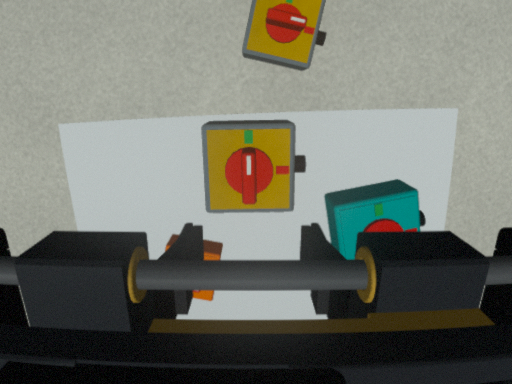

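View pics/s2.png

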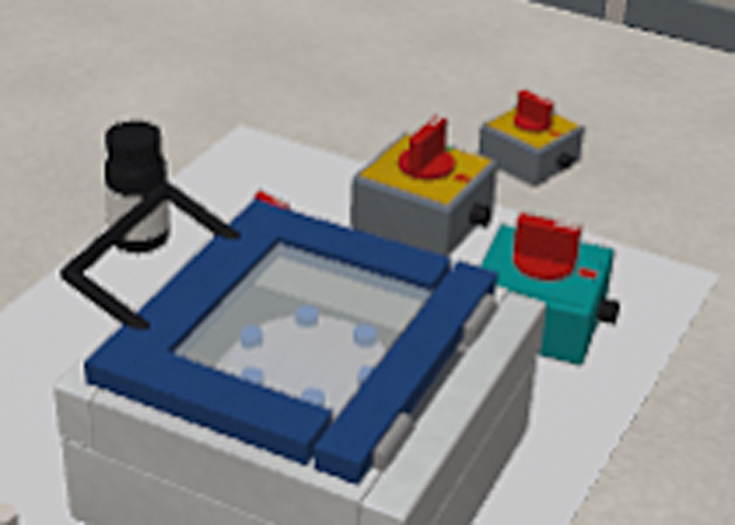

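The white line now points at the green mark at (249,137) and the lid is shut. Next I go above the bar.

```bash
python3 -m creep '[{"fingers":0.6,"x":0,"y":-0.4,"z":-0.06,"twist":0},{"fingers":0.6,"x":0,"y":-1,"z":-0.14,"twist":-0.1},{"fingers":0.6,"x":0,"y":-1.6,"z":-0.22,"twist":-0.2},{"fingers":0.6,"x":0,"y":-2.2,"z":-0.3,"twist":-0.3},{"fingers":0.6,"x":0,"y":-2.8,"z":-0.39,"twist":-0.4},{"fingers":0.6,"x":0,"y":-3.4,"z":-0.47,"twist":-0.5},{"fingers":0.6,"x":0,"y":-4,"z":-0.55,"twist":-0.6},{"fingers":0.6,"x":0,"y":-4.6,"z":-0.64,"twist":-0.7},{"fingers":0.6,"x":0,"y":-5.2,"z":-0.72,"twist":-0.8},{"fingers":0.6,"x":0,"y":-5.8,"z":-0.8,"twist":-0.9},{"fingers":0.6,"x":0,"y":-6.4,"z":-0.89,"twist":-1},{"fingers":0.6,"x":0,"y":-7,"z":-0.97,"twist":-1},{"fingers":0.6,"x":0,"y":-7.6,"z":-1.05,"twist":-1},{"fingers":0.6,"x":0,"y":-8.2,"z":-1.14,"twist":-1},{"fingers":0.6,"x":0,"y":-8.7,"z":-1.21,"twist":-1},{"fingers":0.6,"x":0,"y":-9.07,"z":-1.26,"twist":-1},{"fingers":0.6,"x":0,"y":-9.07,"z":-1.26,"twist":-1},{"fingers":0.6,"x":0,"y":-9.07,"z":-1.26,"twist":-1}]' 25
python3 - <<'E'
from h import *
s=telemetry.get_state(); print(np.round(s['joint_positions'],2)); print(R.from_rotvec(s['tool_rot']).as_matrix().round(3))
d=grab('wrist','wrist3');d=grab('scene','scene3')
E
```

```text
time: 8.27
position: [0.4827, -0.06, 0.2381]
tool_rot: [-0.052, 1.573, 0.052]
ft_force: [0.2, 0.6, 0.0]
grip_width: 0.6
[-0.37 -0.05  0.43  1.83  0.02  1.36  0.12]
[[-0.003 -0.066  0.998]
 [ 0.     0.998  0.066]
 [-1.     0.    -0.003]]
```

View pics/wrist3.png

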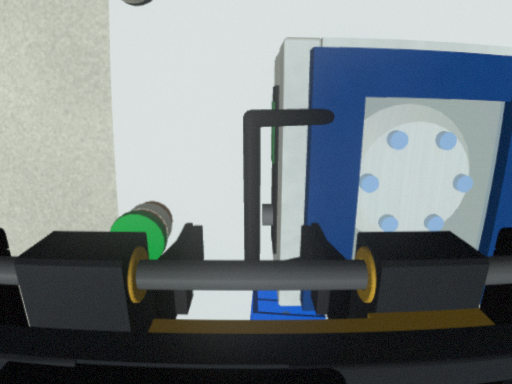

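View pics/scene3.png

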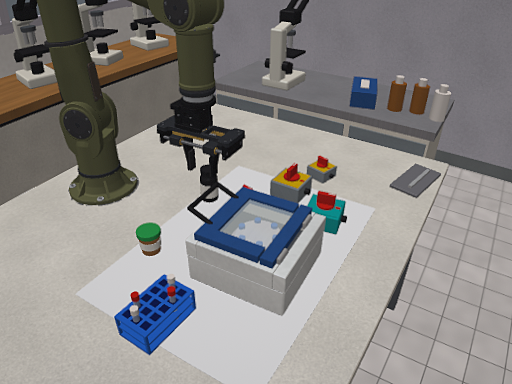

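```bash
python3 - <<'E'
from h import *
s=telemetry.get_state(); print(s['time'],s['position'],s['tool_rot'],np.round(s['qd'],3),np.round(s['joint_positions'],3))
d=load('wrist3'); print(d['xyz'])
# bar edges at several rows; centre on plane z=.171
V=d['pixels'].max(2).astype(int)
for v in (140,160,180,200,220,240):
    row=V[v,225:275]; k=np.where(row<70)[0]+225; k=k[k<262]; c=(k.min()+k.max())/2; print(v,k.min(),k.max(),onplane(d,[(c,v)],.171)[0].round(4))
print('corner',onplane(d,[(251,116)],.171).round(4), depthpts(d,[(251,170),(251,118)]).round(4))
e=load('scene3'); o=np.array(e['xyz']);
q=(np.array(s['position'])-o)@rot(e); print(cv2.projectPoints(np.array([[q[0],-q[1],-q[2]]]),np.zeros(3),np.zeros(3),np.array(e['K']),np.array(e['dist_coeffs']))[0])
E
```

```text
8.3667 [ 0.48330825 -0.05835474  0.23865893] [-0.05420335  1.57183778  0.05494334] [-0.006 -0.002 -0.008 -0.009  0.003  0.002  0.003] [-0.372 -0.05   0.426  1.831  0.021  1.358  0.118]
[0.47854043 0.01466329 0.39998099]
140 245 258 [ 0.4799 -0.0141  0.171 ]
160 245 258 [ 0.4808 -0.0281  0.171 ]
180 245 258 [ 0.4818 -0.0426  0.171 ]
200 245 258 [ 0.4827 -0.0575  0.171 ]
220 245 258 [ 0.4838 -0.073   0.171 ]
240 245 258 [ 0.4848 -0.0891  0.171 ]
corner [[0.4785 0.0023 0.171 ]] [[ 0.4809 -0.0341  0.1767]
 [ 0.4785  0.0012  0.1763]]
[[[202.26168784 170.60975364]]]
```

The wrist view puts the bar's middle at about (0.483, −0.058), right under the gripper (bar centred at column 251 between the fingers). I'll descend with the jaws half open and grip.

```bash
python3 -m creep '[{"fingers":0.45,"x":0.2,"y":0,"z":0,"twist":0},{"fingers":0.45,"x":0.5,"y":0,"z":0,"twist":0},{"fingers":0.45,"x":0.8,"y":0,"z":0,"twist":0},{"fingers":0.45,"x":1.1,"y":0,"z":0,"twist":0},{"fingers":0.45,"x":1.4,"y":0,"z":0,"twist":0},{"fingers":0.45,"x":1.7,"y":0,"z":0,"twist":0},{"fingers":0.45,"x":1.9,"y":0,"z":0,"twist":0},{"fingers":0.45,"x":2.1,"y":0,"z":0,"twist":0},{"fingers":0.45,"x":2.1,"y":0,"z":0,"twist":0},{"fingers":0.3,"x":2.1,"y":0,"z":0,"twist":0},{"fingers":0.15,"x":2.1,"y":0,"z":0,"twist":0},{"fingers":0,"x":2.1,"y":0,"z":0,"twist":0},{"fingers":0,"x":2.1,"y":0,"z":0,"twist":0},{"fingers":0,"x":2.1,"y":0,"z":0,"twist":0},{"fingers":0,"x":2.1,"y":0,"z":0,"twist":0},{"fingers":0,"x":2.1,"y":0,"z":0,"twist":0}]' 25
python3 - <<'E'
from h import *
d=grab('wrist','wrist4')
s=telemetry.get_state(); p=np.array(s['position']);r=R.from_rotvec(s['tool_rot']).as_matrix();print(p,r.round(3))
y=np.radians(3.7); f=np.array([np.cos(y),np.sin(y),0])
g0=p+[0,0,.019]
for a in np.radians(np.arange(0,42,4)):
    dx=(-.24*np.cos(a)+.04*np.sin(a))+.24; dz=.24*np.sin(a)+.04*np.cos(a)-.04
    w=f*dx+[0,0,dz]; print(round(np.degrees(a)),(r.T@w/.04).round(2))
E
```

```text
time: 9.7
position: [0.4827, -0.0599, 0.1561]
tool_rot: [-0.053, 1.572, 0.053]
ft_force: [-5.1, 0.5, 5.6]
grip_width: 0.126
[ 0.48271517 -0.05992578  0.15611499] [[-0.002 -0.068  0.998]
 [ 0.     0.998  0.068]
 [-1.     0.    -0.002]]
0 [0. 0. 0.]
4 [-0.42 -0.    0.08]
8 [-0.83 -0.    0.2 ]
12 [-1.23 -0.    0.34]
16 [-1.62 -0.    0.51]
20 [-1.99 -0.    0.7 ]
24 [-2.36 -0.    0.92]
28 [-2.7  -0.    1.17]
32 [-3.03 -0.    1.44]
36 [-3.34 -0.    1.73]
40 [-3.63 -0.    2.04]
```

View pics/wrist4.png

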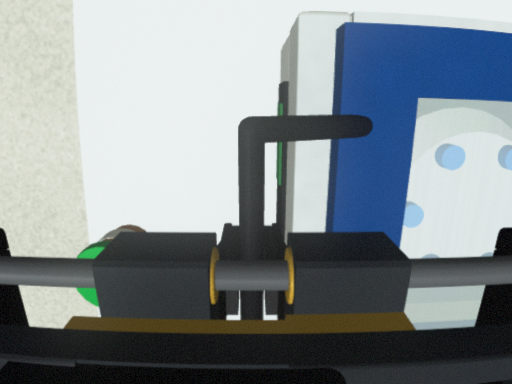

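The pads straddle the bar at (252,210), opening about 11 mm for a 12 mm bar, so the grip is good. Now raise it along the hinge arc.

```bash
python3 -m creep '[{"fingers":0,"x":-0.1,"y":0,"z":0.02,"twist":0},{"fingers":0,"x":-0.21,"y":0,"z":0.04,"twist":0},{"fingers":0,"x":-0.42,"y":0,"z":0.08,"twist":0},{"fingers":0,"x":-0.63,"y":0,"z":0.14,"twist":0},{"fingers":0,"x":-0.83,"y":0,"z":0.2,"twist":0},{"fingers":0,"x":-1.03,"y":0,"z":0.27,"twist":0},{"fingers":0,"x":-1.23,"y":0,"z":0.34,"twist":0},{"fingers":0,"x":-1.43,"y":0,"z":0.42,"twist":0},{"fingers":0,"x":-1.62,"y":0,"z":0.51,"twist":0},{"fingers":0,"x":-1.81,"y":0,"z":0.6,"twist":0},{"fingers":0,"x":-1.99,"y":0,"z":0.7,"twist":0}]' 30
python3 - <<'E'
from h import *
d=grab('scene','scene5'); s=telemetry.get_state();print(s['position'],s['ft_force'],s['grip_width'],s['qd'])
E
```

```text
time: 10.67
position: [0.5101, -0.058, 0.2363]
tool_rot: [-0.053, 1.574, 0.053]
ft_force: [-8.7, -0.6, 0.1]
grip_width: 0.126
[ 0.51089408 -0.05800682  0.23778667] [-9.38318518 -0.51751548  2.33457665] 0.12610400765975446 [ 0.00066308 -0.01068616 -0.00103917  0.01739413 -0.00046883 -0.01544791
 -0.00105379]
```

View pics/scene5.png

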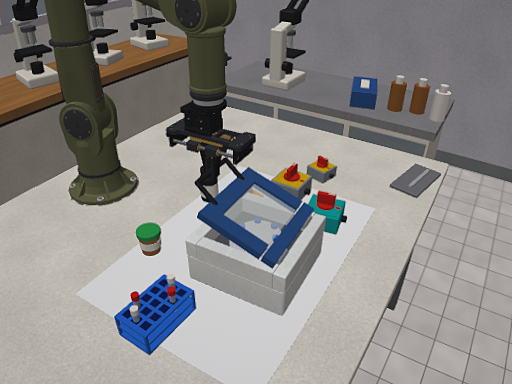

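The lid follows the gripper (about 20°, bar still in the jaws at (207,185)). I'll carry on to 40°.

```bash
python3 -m creep '[{"fingers":0,"x":-0.18,"y":0,"z":0.11,"twist":0},{"fingers":0,"x":-0.37,"y":0,"z":0.22,"twist":0},{"fingers":0,"x":-0.54,"y":0,"z":0.34,"twist":0},{"fingers":0,"x":-0.71,"y":0,"z":0.47,"twist":0},{"fingers":0,"x":-0.88,"y":0,"z":0.6,"twist":0},{"fingers":0,"x":-1.04,"y":0,"z":0.74,"twist":0},{"fingers":0,"x":-1.2,"y":0,"z":0.88,"twist":0},{"fingers":0,"x":-1.35,"y":0,"z":1.03,"twist":0},{"fingers":0,"x":-1.5,"y":0,"z":1.18,"twist":0},{"fingers":0,"x":-1.64,"y":0,"z":1.34,"twist":0},{"fingers":0,"x":-1.64,"y":0,"z":1.34,"twist":0},{"fingers":0,"x":-1.64,"y":0,"z":1.34,"twist":0},{"fingers":0,"x":-1.64,"y":0,"z":1.34,"twist":0},{"fingers":0,"x":-1.64,"y":0,"z":1.34,"twist":0},{"fingers":0,"x":-1.64,"y":0,"z":1.34,"twist":0}]' 30
python3 - <<'E'
from h import *
d=grab('scene','scene6'); grab('wrist','wrist6'); grab('top','top6'); s=telemetry.get_state();p=s['position'];print(p,s['ft_force'],s['grip_width'],np.round(s['qd'],3),s['tool_rot'])
y=np.radians(3.7); f=np.array([np.cos(y),np.sin(y)]); h=np.array([.4835,-.059])+.24*f
print('hinge',h); fr=-(np.array(p[:2])-h)@f; up=p[2]+.019-.131
print('angle',np.degrees(np.arctan2(up,fr)-np.arctan2(40,240)),'r',np.hypot(fr,up))
E
```

```text
time: 11.97
position: [0.5638, -0.0544, 0.3041]
tool_rot: [-0.053, 1.571, 0.054]
ft_force: [-10.7, 0.0, 7.9]
grip_width: 0.129
[ 0.56382126 -0.05442216  0.30407681] [-11.42888705  -0.83872538   8.8074661 ] 0.12360903334609777 [-0.001 -0.     0.002 -0.001 -0.     0.001 -0.   ] [-0.05252823  1.57107475  0.05397532]
hinge [ 0.72299975 -0.04351225]
angle 40.82258227886982 r 0.24969970306309694
```

View pics/scene6.png

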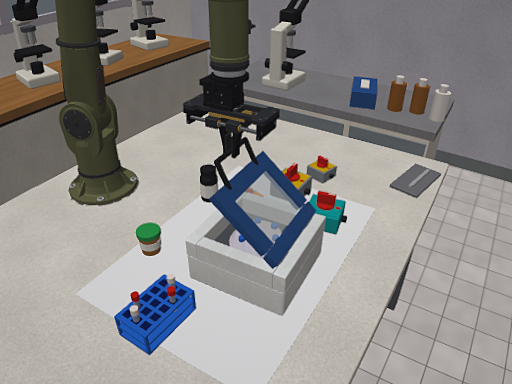

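View pics/wrist6.png

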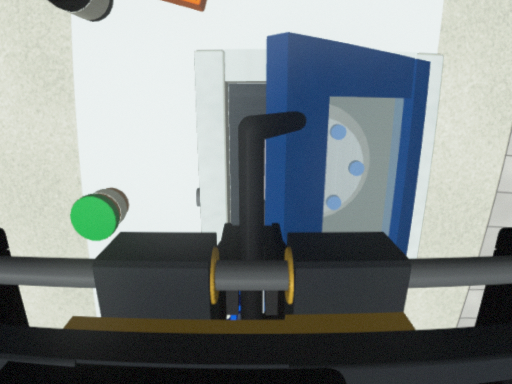

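View pics/top6.png

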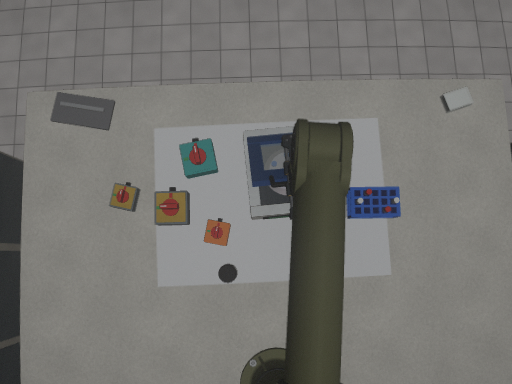

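The lid is up, with the bar in the jaws at (252,210) in the wrist view. The switch is still at green and the bystanders are in place. I'll measure the lid angle directly from a plane fit on its blue frame.

```bash
python3 - <<'E'
from h import *
y=np.radians(3.7); f=np.array([np.cos(y),np.sin(y),0])
for tag,roi in (('scene6',(205,150,320,270)),('wrist6',(290,45,428,235))):
    d=load(tag); hsv=cv2.cvtColor(d['pixels'],cv2.COLOR_RGB2HSV);H,S,V=[hsv[...,i].astype(int) for i in range(3)]
    m=(H>100)&(H<128)&(S>120)&(V>40); x0,y0,x1,y1=roi; k=np.zeros_like(m);k[y0:y1,x0:x1]=m[y0:y1,x0:x1]
    k=cv2.erode(k.astype(np.uint8),np.ones((5,5)))>0
    P=depthpts(d,np.argwhere(k)[:,::-1]); P=P[(P[:,2]>.15)&(P[:,2]<.35)]
    for _ in range(8):
        c=P.mean(0); n=np.linalg.svd(P-c,full_matrices=False)[2][2]; n*=np.sign(n[2]); r=(P-c)@n; P=P[abs(r)<max(.003,1.5*r.std())]
    print(tag,len(P),n.round(3),'rms',r.std().round(4),'angle',np.degrees(np.arctan2(n@f,n[2])).round(2))
# bar height/position: wrist depth
d=load('wrist6'); print(depthpts(d,[(251,150),(251,180)]).round(4))
b0,b1=load('scene0'),load('scene6')
for tag in('scene0','scene6'):
    d=load(tag);hsv=cv2.cvtColor(d['pixels'],cv2.COLOR_RGB2HSV);m=(hsv[...,0]>50)&(hsv[...,0]<75)&(hsv[...,1]>120);m[:,:130]=0;m[:,165:]=0;print('cup',np.argwhere(m).mean(0))
    m=(hsv[...,2]<50);m[:160]=0;m[180:]=0;m[:,:198]=0;m[:,220:]=0;print('bottle',np.argwhere(m).mean(0))
    m=(hsv[...,0]>100)&(hsv[...,0]<125)&(hsv[...,1]>130);m[:270]=0;m[:,200:]=0;print('rack',np.argwhere(m).mean(0))
E
```

```text
scene6 1997 [0.634 0.045 0.772] rms 0.0011 angle 39.45
wrist6 11340 [0.641 0.044 0.767] rms 0.0006 angle 39.95
[[ 0.5604 -0.0024  0.3207]
 [ 0.5614 -0.0161  0.3206]]
cup [231.75842697 147.68820225]
bottle [172.50224215 207.79820628]
rack [314.75190956 155.54659334]
cup [231.75842697 147.68820225]
bottle [171.0669145  209.50185874]
rack [314.74166921 155.53928462]
```

The angle is 39.5° to 40.0° from two cameras. The cup and rack are unmoved. The bottle mask shift of about 2 px comes with the dark handle now crossing its window. One short hold to check it stays still, plus a bottle check in the top view, then hand in.

```bash
python3 -m creep '[{"fingers":0,"x":0,"y":0,"z":0,"twist":0},{"fingers":0,"x":0,"y":0,"z":0,"twist":0},{"fingers":0,"x":0,"y":0,"z":0,"twist":0},{"fingers":0,"x":0,"y":0,"z":0,"twist":0},{"fingers":0,"x":0,"y":0,"z":0,"twist":0},{"fingers":0,"x":0,"y":0,"z":0,"twist":0}]' 30
python3 - <<'E'
from h import *
for t in('top0','top6'):
    V=load(t)['pixels'].max(2).copy(); k=np.zeros(V.shape,bool);k[258:290,212:245]=V[258:290,212:245]<60; print('bottle',np.argwhere(k).mean(0))
print(workorder.close_job())
E
```

```text
time: 12.62
position: [0.5638, -0.0544, 0.3041]
tool_rot: [-0.053, 1.571, 0.054]
ft_force: [-11.0, -0.5, 8.8]
grip_width: 0.127
bottle [272.743083   227.28458498]
bottle [272.81376518 227.1902834 ]
the job is handed in; nothing more can be done
None
```

I switched off the larger yellow-topped isolator, turning its handle 90° anticlockwise. Then I raised the centrifuge lid by its bar handle and handed the job in at about 12.6 s with the gripper still holding the bar. Handing in gave no verdict.

**Isolator:** after the turn, the white line pointed at the green mark in the wrist view. The lid was still shut then, and the final top view showed no change to the handle.

**Lid:** plane fits from two cameras gave 39.5° and 40.0°; the arm's own position gave 40.8°. During the last half-second hold the tool stayed put to 0.1 mm and the opening stayed at the bar's thickness. The wrist force was steady at about 14 N.

**Bystanders:** the cup and rack did not move between the first and last scene views. The bottle did not move in the top view (0.1 px).

**Disagreements:** a bottle check in the scene view was 2 px off, which I put down to the black handle crossing the area I measured. The grasp point came out about 6 mm further from the hinge than expected, within what the pads and calibration allow. That mismatch may explain the steady sideways pull of about 11 N.

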